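# Shut and latch the wide perforated box

### The job

Of the two perforated steel boxes, shut the lid of the wider one by pressing it fully down, and then turn that box's turnbutton until it lies square across the front edge of the lid, holding it shut. Do not touch the narrower box: it is still airing and stays as it is.

Things in the scene. Friction and masses are not known exactly. Their poses are not given: they have to be found in the camera images.
- wide_box: The wider of two perforated steel boxes, fixed to the counter: 150 mm deep (its x), 240 wide (y), 70 high, 4 mm walls. Origin: centre of its underside, z up, its front (+x) away from the robot. Lid hinged on the back rim. At mid front a bracket (x 75 to 117, y -20 to 20, top z 74 mm) carries a turnbutton on an upright pivot at x 101, y 0.
- wide_lid (a joint): Wide box's lid angle, rad: 0 shut, growing as its front edge rises; starts 0.45 to 0.85. Flat steel sheet 6 mm thick, as wide as the box; hinge line along the box's y at x -75, z 73 mm; shut, it reaches x +77 with its top at z 76. Stiff hinge: stays where left; 1 to 6 N down, halfway along or farther out, shuts it.
- wide_button (a joint): Turnbutton angle, rad, counter-clockwise from above: 0 bar along box y (released; starts -0.4 to 0.4), +1.57 or -1.57 square across the lid edge (either is good); stops at +-1.68. Steel bar 90x16 mm, z 80 to 86, pivoted at its middle; on it, in line and centred, a black thumb ridge 60 long, 12 wide, z 86 to 114. Friction 0.08 N m; stays where left.
- narrow_box: The narrower box, 140 mm wide (its y), else of the same make, sizes and axes; fixed beside the wide box, at the robot's left or right. Its lid stands open and its turnbutton is released too. Box, lid and turnbutton must not be touched.

How it is judged:
By the outcome, as a careful person would: the job done as asked, in the order asked, and still so for the second after the job is handed in, with the robot touching nothing.
It also fails if it takes over 38 s, if anything falls off the work surface, if the arm or the gripper's body presses on something with over 40 N, if the wrist force passes 120 N, or if a joint passes its speed limit or range.

### The arm

A 6-joint arm with a two-finger parallel gripper is mounted at the origin on the work surface. World frame = base frame: x ahead of the robot, y to its left, z up, the work surface at z = 0. Lengths are in m, angles in rad, forces in N, time in s.
With the tool pointing down it reaches from about 0.25 to 0.725 m from the base axis. Payload 4 kg.
Tool frame: the origin (TCP) lies at the very end of the fingers, on their centre line; the grasp point (between the pads) lies 19 mm behind it; x points along the fingers, z is the direction in which the jaws open and shut, and the axes are right-handed (so a half turn about x gives the same grasp; the last joint's range is limited). The gripper opens to 85 mm and grips with 20 to 120 N. Pads are 22 mm wide; open, the fingers measure 114 mm over their backs; the gripper's body (76 mm by 85 mm) begins 54 mm behind the grasp point. The pads swing forward as they close: fully open they stand 13 mm farther back than shut.
Start: joints at [-1.115, 0.241, 0.005, 1.335, 0, 1.571], TCP at [0.22, -0.449, 0.197] pointing down, gripper open.
Joint ranges: [-2.72, 2.72], [-1.05, 1.87], [-1.09, 1.28], [-1.99, 2.15], [-1.42, 1.44], [-3.14, 3.14]. Speed limits (rad/s): [2.79, 2.79, 3.14, 3.14, 3.14, 3.14].

### API

Orientations are given as a unit quaternion [x, y, z, w].
In Python, from workcell import bot gives the robot as it stands.
- The arm moves only by the tool step_arm, never from a script. Its argument "series" is a list of rows, each an object of numbers: "x", "y", "z": the shift along the world's x, y, z in cm; "twist": the turn about the world's z in degrees; "jaw": the finger opening in cm, from 0 to 8.54. In form: [{"x": .., "y": .., "z": .., "twist": .., "jaw": ..}, ...]. A call has 1 to 10 rows; each row is the pose to reach, as a shift and turn from the pose measured when the call began; what a row does not reach only later rows make up. A row lasts 1/12 s, in which the tool goes at most 41.7 mm and 7.16 degrees, less where a joint would pass 70% of its speed; a pose out of reach is approached as far as the arm can. A call with a gripper value outside its range is refused whole. The fingers move at their own pace and stop on an object; the grip force is fixed at half the most. Time passes only in rows, so rows that repeat a pose let the fingers close. It gives the time, the measured TCP pose, the force and the opening at its end, in the units of the state.
- bot.get_obs(): the state, without advancing time (a new reading comes with each control period).
- bot.camera(name): name is "side" or "top"; returns (picture, depth): 400x640x3 uint8, red, green, blue; 400x640 float32, m along the optical axis (not along the pixel's ray), 0 where there is no reading.
- bot.camera_info(name): a dict with "camera_matrix" (3x3 intrinsics, pixels), "D" ([k1, k2, p1, p2, k3] as OpenCV has them; the pictures are not rectified), "R" (3x3) and "t" (3): a world point X has camera coordinates R X + t. Camera axes: x right, y down, z forward; pixel columns grow to the right and rows downward; lengths in m; the calibration is good to about 2 mm. A picture is of the moment at which its call begins. camera_info takes no time and is no camera call.
- bot.job_done(): hands the job in, once; it reports no verdict.
The state is a dict: "clock": time; "joint_pos": joint angles; "joint_vel": joint speeds; "tau": joint torques, N m; "eef_pos": TCP position; "tool_rot": TCP orientation; "ft_force": force on the tool from outside, world axes, zero at the start; "ft_torque": the same for the moment, N m; "grip_width": finger opening in m.
Only numpy, scipy, OpenCV 4.12 (cv2) and the standard library are available. Lean on these libraries where they do the work, as an engineer would, in place of code of your own. Each camera call takes 0.05 s, during which the arm holds its last target.

## Working session

There is one attempt and no reset: what is moved stays moved. The work goes in short steps, Python scripts to look and compute and a tool call to move; the robot and the scene stay as the last step left them, time stands still between calls to the robot, and variables do not carry over. Pictures are saved under pics/ and viewed, and the job is handed in when it is done.

Besides the shell and the picture viewer there is one more tool, called after "Emit:" as a command line: name --argument value ..., lists and objects as JSON in quotes. step_arm: Moves the arm, as the interface text tells. Its arguments: {"type":"object","properties":{"series":{"type":"array","items":{"type":"object","properties":{"x":{"type":"number"},"y":{"type":"number"},"z":{"type":"number"},"twist":{"type":"number"},"jaw":{"type":"number"}}}}},"required":["series"]}

```bash
mkdir -p pics; python3 - <<'E'
from workcell import bot
import cv2, numpy as np
for n in ("top","side"):
    im,d=bot.camera(n); cv2.imwrite(f"pics/{n}0.png",im[:,:,::-1]); np.save(f"{n}0.npy",d); np.save(f"{n}0im.npy",im)
    i=bot.camera_info(n); print(n,{k:np.round(np.array(v),4).tolist() for k,v in i.items()}, (d>0).mean())
o=bot.get_obs(); print(o)
E
```

```text
top {'camera_matrix': [[374.9866, 0.0, 322.528], [0.0, 374.9866, 198.5124], [0.0, 0.0, 1.0]], 'D': [-0.0455, 0.0, 0.0, 0.0, 0.0], 'R': [[0.0157, -0.9998, 0.0143], [-0.9929, -0.0173, -0.1176], [0.1179, -0.0124, -0.993]], 't': [-0.0247, 0.5406, 0.7602]} 0.99598828125
side {'camera_matrix': [[370.4869, 0.0, 318.0296], [0.0, 370.4869, 197.8996], [0.0, 0.0, 1.0]], 'D': [-0.0313, 0.0, 0.0, 0.0, 0.0], 'R': [[-0.7109, -0.703, -0.0233], [-0.3965, 0.4278, -0.8123], [0.5809, -0.5682, -0.5828]], 't': [0.3579, 0.2871, 0.4074]} 0.99591015625
{'clock': 0.1, 'joint_pos': array([-1.11502439e+00,  2.41367309e-01,  3.83085338e-03,  1.33519225e+00,
       -3.94154373e-06,  1.57079345e+00]), 'joint_vel': array([-0.00166419, -0.00323415,  0.00290238, -0.00136891,  0.00170158,
       -0.00177634]), 'tau': array([ 3.08797771e-04, -3.73138225e+01,  2.53010166e+01,  1.08636546e-02,
       -6.64403888e-05, -8.13484320e-06]), 'eef_pos': array([ 0.21979335, -0.44838352,  0.1958765 ]), 'tool_rot': array([ 0.374473  ,  0.60061315, -0.37375244,  0.59945219]), 'ft_force': array([ 0.42716918, -0.25976583,  0.60451793]), 'ft_torque': array([ 0.0140949 , -0.01882378,  0.00920394]), 'grip_width': 0.08569093490670325}
```

View pics/top0.png

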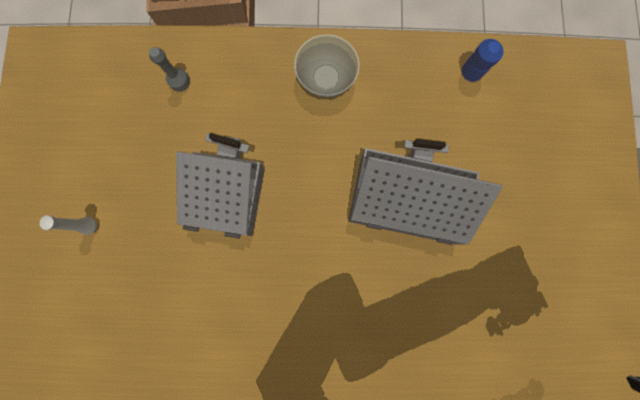

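View pics/side0.png

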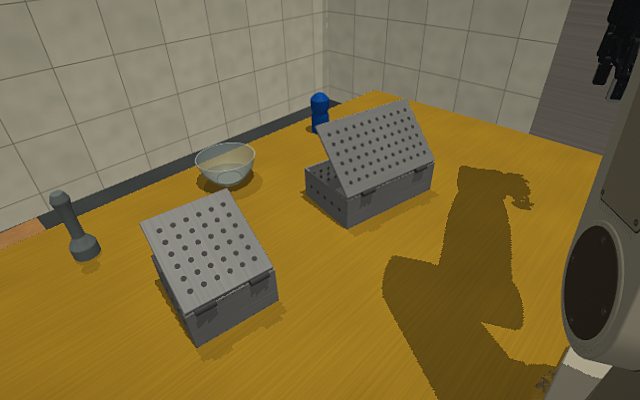

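The top view shows the wide box on the robot's right, with its lid around (425,195) and its black ridge at (429,144). The narrow box is on the left at (220,190). Next I'll measure using depth and calibrated rays.

```bash
cat > h.py <<'E'
import numpy as np, cv2
from workcell import bot
def cloud(n,d):
    i=bot.camera_info(n);K=np.array(i["camera_matrix"]);D=np.array(i["D"]);R=np.array(i["R"]);t=np.array(i["t"])
    v,u=np.mgrid[0:400,0:640].astype(np.float32)
    p=cv2.undistortPoints(np.stack([u.ravel(),v.ravel()],1)[:,None],K,D)[:,0]
    pc=np.c_[p,np.ones(len(p))]*d.reshape(-1,1)
    return ((pc-t)@R).reshape(400,640,3)
def ray(n,uv,z):
    i=bot.camera_info(n);K=np.array(i["camera_matrix"]);D=np.array(i["D"]);R=np.array(i["R"]);t=np.array(i["t"])
    p=cv2.undistortPoints(np.float32(uv).reshape(-1,1,2),K,D)[:,0]
    dirs=np.c_[p,np.ones(len(p))]@R; c=-R.T@t
    return c+dirs*((z-c[2])/dirs[:,2])[:,None]
E
python3 - <<'E'
from h import *
im=np.load("top0im.npy");P=cloud("top",np.load("top0.npy"))
hsv=cv2.cvtColor(im,cv2.COLOR_RGB2HSV)
print("table z",np.median(P[300:330,100:200,2]))
for nm,(u0,u1,v0,v1) in {"wide":(340,510,130,260),"nar":(165,275,125,245)}.items():
    m=np.zeros((400,640),bool);m[v0:v1,u0:u1]=1
    gray=m&(hsv[...,1]<60)&(P[...,2]>.02)
    dark=m&(hsv[...,2]<50)&(P[...,2]>.09)&(P[...,0]>0)
    # ridge
    sub=np.zeros_like(m);sub[v0:v0+28,u0:u1]=1
    r=dark&sub; q=P[r]; print(nm,"ridge n",len(q),"px",np.argwhere(r).min(0),np.argwhere(r).max(0),"zmed",np.percentile(q[:,2],[5,50,95]))
    uv=np.argwhere(r)[:,::-1].astype(np.float32)
    print(" rot rect",cv2.minAreaRect(uv))
    top=q[q[:,2]>.105]; print(" top pts",len(top),top.mean(0) if len(top) else 0)
    if len(top)>3:
        rr=cv2.minAreaRect(top[:,:2].astype(np.float32)); print(" world rect",rr)
    # bar
    b=gray&sub&(abs(P[...,2]-.084)<.008); 
    # lid plane RANSAC via SVD on eroded light gray
    L=gray&(hsv[...,2]>90)&(P[...,2]>.07)&~sub; q=P[L]
    for _ in range(8):
        c=q.mean(0);n=np.linalg.svd(q-c,full_matrices=False)[2][2]; n*=np.sign(n[2]); e=(P[L]-c)@n; q=P[L][abs(e)<.004]
    print(" lid n",n,"tilt",np.arccos(n[2]),"yaw of -normal",np.degrees(np.arctan2(-n[1],-n[0])),len(q))
    ax=np.array([-n[0],-n[1]])/np.hypot(n[0],n[1])
    th=np.arctan2(ax[1],ax[0]); print(" box yaw",np.degrees(th))
    rr=cv2.minAreaRect(((q-c)@np.linalg.svd(q-c,full_matrices=False)[2][:2].T).astype(np.float32)); print(" lid size",rr[1])
    print(" z range",np.percentile(q[:,2],[0.5,99.5]))
E
```

```text
table z 0.0005750471541413498
wide ridge n 179 px [140 413] [148 444] zmed [0.09728892 0.11309413 0.11644087]
 rot rect ((428.4966125488281, 144.0290069580078), (31.02134895324707, 6.6015305519104), 6.709837436676025)
 top pts 136 [ 0.64265831 -0.22051994  0.11319858]
 world rect ((0.6433762907981873, -0.22154946625232697), (0.05654773861169815, 0.008224574849009514), 84.85139465332031)
 lid n [-0.7121663   0.1396154   0.68798743] tilt 0.812084123586537 yaw of -normal -11.09178243456312 7696
 box yaw -11.09178243456312
 lid size (0.1533624529838562, 0.23947778344154358)
 z range [0.07833903 0.18653982]
nar ridge n 161 px [134 210] [147 239] zmed [0.10088201 0.11370918 0.1166348 ]
 rot rect ((224.5875701904297, 140.2022247314453), (30.925430297851562, 6.376958847045898), 16.389541625976562)
 top pts 140 [0.63870008 0.17422475 0.12355008]
 world rect ((0.5594091415405273, 0.0894400104880333), (0.2922995686531067, 0.03118419647216797), 46.54169464111328)
 lid n [-0.49810618  0.07065594  0.86423259] tilt 0.5271733477440569 yaw of -normal -8.07349578177958 4981
 box yaw -8.07349578177958
 lid size (0.13975170254707336, 0.15244008600711823)
 z range [0.07772383 0.15319803]
```

```bash
python3 - <<'E'
import cv2
a=cv2.imread("pics/top0.png")[120:260,330:520];cv2.imwrite("pics/crop_top.png",cv2.resize(a,None,fx=4,fy=4,interpolation=cv2.INTER_NEAREST))
E
```

```text
(no output)
```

View pics/crop_top.png

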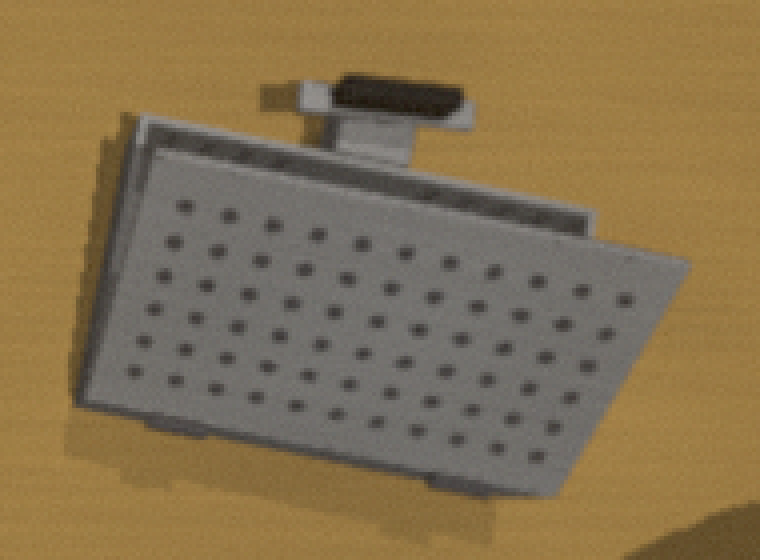

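The zoomed crop shows the lid clearly open, with the ridge running roughly along box y. Next I'll work out the box frame and the moves.

```bash
python3 - <<'E'
from h import *
from scipy.spatial.transform import Rotation as Ro
im=np.load("top0im.npy");P=cloud("top",np.load("top0.npy"));hsv=cv2.cvtColor(im,cv2.COLOR_RGB2HSV)
m=np.zeros((400,640),bool);m[155:260,340:510]=1
q=P[m&(hsv[...,1]<60)&(hsv[...,2]>90)&(P[...,2]>.076)]
n=np.array([-.7122,.1396,.688]);c=np.median(q,0)
for _ in range(5):
    k=q[abs((q-c)@n)<.004];c=k.mean(0)
yaw=np.radians(-11.09);ex=np.array([np.cos(yaw),np.sin(yaw)]);ey=np.array([-ex[1],ex[0]])
# ridge top by ray from top camera at z .114: dark blob center is top+side; use depth pts z>.108
S=P[135:152,405:450];H=hsv[135:152,405:450];r=S[(H[...,2]<50)&(S[...,2]>.108)]
rr=cv2.minAreaRect(r[:,:2].astype(np.float32));print(rr,len(r))
piv=np.array(rr[0]);O=piv-.101*ex;print("piv",piv,"O",O)
b=np.c_[(k[:,:2]-O)@ex,(k[:,:2]-O)@ey,k[:,2]]
print("lid box-frame pct 1,99",np.percentile(b,[0.3,99.7],axis=0))
# by side view
s=P[...,:2]-O; bb=np.c_[(s.reshape(-1,2)@ex),(s.reshape(-1,2)@ey),P[...,2].ravel()]
f=bb[(abs(bb[:,1])<.02)&(abs(bb[:,2]-.074)<.004)&(bb[:,0]>.06)&(bb[:,0]<.13)];print("bracket x",np.percentile(f,[1,99],axis=0) if len(f) else 0)
f=bb[(bb[:,2]>.078)&(bb[:,2]<.092)&(bb[:,0]>.085)&(bb[:,0]<.13)&(abs(bb[:,1])<.06)];print("bar",np.percentile(f,[1,99],axis=0),f.mean(0))
p=O+.015*ex;print("press",p)
o=bot.get_obs();R=Ro.from_quat(o["tool_rot"]).as_matrix();print(o["eef_pos"],"x",R[:,0],"jaw yaw",np.degrees(np.arctan2(R[1,2],R[0,2])))
E
```

```text
((0.6433762907981873, -0.22154946625232697), (0.05654773861169815, 0.008224574849009514), 84.85139465332031) 120
piv [ 0.64337629 -0.22154947] O [ 0.54426234 -0.20212205]
lid box-frame pct 1,99 [[-0.07257301 -0.11884018  0.07796415]
 [ 0.03177834  0.11785513  0.18681785]]
bracket x [[ 0.07336574 -0.0196911   0.07044068]
 [ 0.09833268  0.01837498  0.07750968]]
bar [[ 0.09230754 -0.04394794  0.08222933]
 [ 0.11263643  0.04308029  0.09172747]] [0.09985821 0.00389528 0.08673607]
press [ 0.55898223 -0.20500731]
[ 0.21979335 -0.44838352  0.1958765 ] x [-8.54085768e-04  1.73338809e-03 -9.99998133e-01] jaw yaw -63.886026721589104
```

Emit:
step_arm --series '[{"x": 1, "y": 1, "z": 3, "twist": 6, "jaw": 0}, {"x": 4, "y": 3, "z": 5, "twist": 12, "jaw": 0}, {"x": 7, "y": 5, "z": 6, "twist": 18, "jaw": 0}, {"x": 10.4, "y": 7.4, "z": 6, "twist": 24, "jaw": 0}, {"x": 13.8, "y": 9.9, "z": 6, "twist": 30, "jaw": 0}, {"x": 17.2, "y": 12.3, "z": 6, "twist": 36, "jaw": 0}, {"x": 20.6, "y": 14.8, "z": 6, "twist": 42, "jaw": 0}, {"x": 24, "y": 17.2, "z": 6, "twist": 48, "jaw": 0}, {"x": 27.4, "y": 19.6, "z": 6, "twist": 54, "jaw": 0}, {"x": 30.8, "y": 22.1, "z": 6, "twist": 58.7, "jaw": 0}]'

```text
clock: 0.93
eef_pos: [0.5278, -0.2267, 0.2554]
tool_rot: [0.03, 0.707, -0.03, 0.705]
ft_force: [-0.3, -1.0, 0.2]
grip_width: -0.0001
```

```bash
cat > st.py <<'E'
from h import *
from scipy.spatial.transform import Rotation as Ro
o=bot.get_obs();R=Ro.from_quat(o["tool_rot"]).as_matrix()
print(o["clock"],o["eef_pos"].round(4),"jaw yaw",np.degrees(np.arctan2(R[1,2],R[0,2])).round(2),"q",o["joint_pos"].round(3),"F",o["ft_force"].round(1),"T",o["ft_torque"].round(2),o["grip_width"])
E
python3 st.py
```

```text
0.9333 [ 0.5278 -0.2267  0.2554] jaw yaw -4.9 q [-4.050e-01  3.830e-01  3.530e-01  1.544e+00 -1.000e-03  1.251e+00] F [-0.3 -1.   0.2] T [-0.08 -0.05  0.04] -5.1180608742682274e-05
```

Emit:
step_arm --series '[{"x": 3.1, "y": 2.2, "z": -2, "jaw": 0}, {"x": 3.1, "y": 2.2, "z": -5, "jaw": 0}, {"x": 3.1, "y": 2.2, "z": -7, "jaw": 0}, {"x": 3.1, "y": 2.2, "z": -8.5, "jaw": 0}, {"x": 3.1, "y": 2.2, "z": -10, "jaw": 0}, {"x": 3.1, "y": 2.2, "z": -11.5, "jaw": 0}, {"x": 3.1, "y": 2.2, "z": -13, "jaw": 0}, {"x": 3.1, "y": 2.2, "z": -14.5, "jaw": 0}, {"x": 3.1, "y": 2.2, "z": -16, "jaw": 0}, {"x": 3.1, "y": 2.2, "z": -17, "jaw": 0}]'

```text
$.series[0]: bad value
```

```bash
python3 st.py
```

```text
0.9333 [ 0.5278 -0.2267  0.2554] jaw yaw -4.9 q [-4.050e-01  3.830e-01  3.530e-01  1.544e+00 -1.000e-03  1.251e+00] F [-0.3 -1.   0.2] T [-0.08 -0.05  0.04] -5.1180608742682274e-05
```

Each row probably needs a twist value as well.

Emit:
step_arm --series '[{"x": 3.1, "y": 2.2, "z": -2, "twist": 0, "jaw": 0}, {"x": 3.1, "y": 2.2, "z": -5, "twist": 0, "jaw": 0}, {"x": 3.1, "y": 2.2, "z": -7, "twist": 0, "jaw": 0}, {"x": 3.1, "y": 2.2, "z": -8.5, "twist": 0, "jaw": 0}, {"x": 3.1, "y": 2.2, "z": -10, "twist": 0, "jaw": 0}, {"x": 3.1, "y": 2.2, "z": -11.5, "twist": 0, "jaw": 0}, {"x": 3.1, "y": 2.2, "z": -13, "twist": 0, "jaw": 0}, {"x": 3.1, "y": 2.2, "z": -14.5, "twist": 0, "jaw": 0}, {"x": 3.1, "y": 2.2, "z": -16, "twist": 0, "jaw": 0}, {"x": 3.1, "y": 2.2, "z": -17, "twist": 0, "jaw": 0}]'

```text
clock: 1.77
eef_pos: [0.5583, -0.2044, 0.0839]
tool_rot: [0.03, 0.708, -0.03, 0.705]
ft_force: [-0.2, 0.8, 1.9]
grip_width: -0.0
```

```bash
python3 st.py
```

```text
1.7667 [ 0.5583 -0.2044  0.0839] jaw yaw -4.9 q [-3.510e-01  4.970e-01  8.100e-02  1.159e+00 -1.000e-03  1.306e+00] F [-0.2  0.8  1.9] T [-0.04 -0.09  0.01] -9.345324700674422e-06
```

Emit:
step_arm --series '[{"x": 0, "y": 0, "z": -0.4, "twist": 0, "jaw": 0}, {"x": 0, "y": 0, "z": -0.7, "twist": 0, "jaw": 0}, {"x": 0, "y": 0, "z": -0.9, "twist": 0, "jaw": 0}, {"x": 0, "y": 0, "z": -0.9, "twist": 0, "jaw": 0}]'

```text
clock: 2.1
eef_pos: [0.5583, -0.2044, 0.0749]
tool_rot: [0.03, 0.708, -0.03, 0.705]
ft_force: [-0.7, -0.8, -0.2]
grip_width: 0.0002
```

```bash
python3 st.py
```

```text
2.1 [ 0.5583 -0.2044  0.0749] jaw yaw -4.9 q [-3.510e-01  5.040e-01  6.800e-02  1.139e+00 -1.000e-03  1.306e+00] F [-0.7 -0.8 -0.2] T [-0.02  0.01  0.01] 0.0001879981341910666
```

Emit:
step_arm --series '[{"x": 0, "y": 0, "z": -0.15, "twist": 0, "jaw": 0}, {"x": 0, "y": 0, "z": -0.15, "twist": 0, "jaw": 0}]'

```text
clock: 2.27
eef_pos: [0.5587, -0.2045, 0.0739]
tool_rot: [0.03, 0.708, -0.03, 0.705]
ft_force: [0.1, -0.7, 0.2]
grip_width: 0.0002
```

```bash
python3 st.py; python3 - <<'E'
from h import *
for n in("top","side"):
    im,d=bot.camera(n);np.save(n+"1.npy",d);np.save(n+"1im.npy",im)
    a=im[100:260,330:540] if n=="top" else im[70:260,270:480]
    cv2.imwrite(f"pics/{n}1.png",cv2.resize(a[:,:,::-1],None,fx=3,fy=3))
E
```

```text
2.2667 [ 0.5587 -0.2045  0.0739] jaw yaw -4.9 q [-3.510e-01  5.050e-01  6.600e-02  1.135e+00 -1.000e-03  1.306e+00] F [ 0.1 -0.7  0.2] T [-0.   -0.05 -0.  ] 0.00016916004054375847
```

View pics/side1.png

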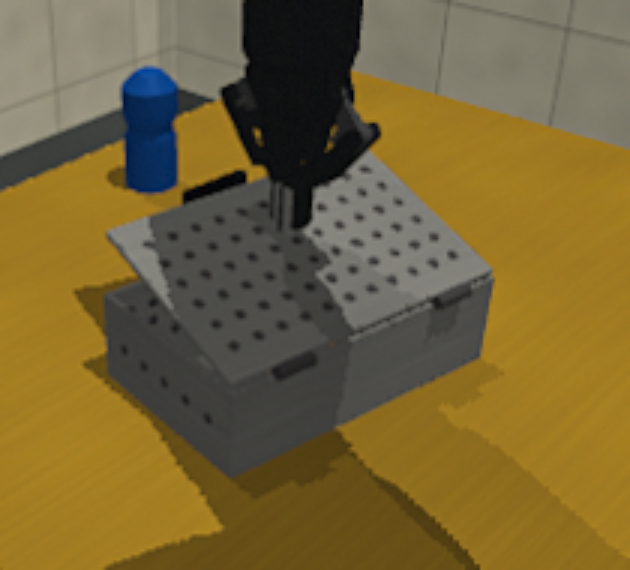

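View pics/top1.png

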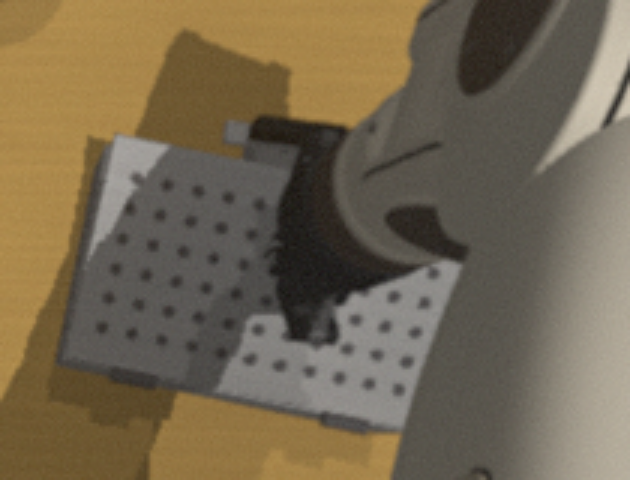

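```bash
cat > lid.py <<'E'
from h import *
import sys
O=np.array([.5443,-.2021]);yaw=np.radians(-11.09);ex=np.array([np.cos(yaw),np.sin(yaw)]);ey=np.array([-ex[1],ex[0]])
def lid(n,k):
    P=cloud(n,np.load(f"{n}{k}.npy")).reshape(-1,3);s=P[:,:2]-O
    b=np.c_[s@ex,s@ey,P[:,2]]
    f=b[(abs(b[:,1])<.11)&(abs(b[:,1])>.04)&(b[:,0]>-.065)&(b[:,0]<.08)&(b[:,2]>.06)&(b[:,2]<.2)]
    for _ in range(8):
        c=np.polyfit(f[:,0],f[:,2],1);f=f[abs(np.polyval(c,f[:,0])-f[:,2])<.01]
    print(n,"lid angle",np.arctan(c[0]).round(3),"z@hinge",np.polyval(c,-.075).round(4),"xmax",np.percentile(f[:,0],99.5).round(4),"zmax",np.percentile(f[:,2],99.5).round(4),len(f))
for n in("top","side"): lid(n,sys.argv[1])
E
python3 lid.py 1; python3 lid.py 0
```

```text
top lid angle 0.325 z@hinge 0.0765 xmax 0.0696 zmax 0.1257 4101
side lid angle 0.324 z@hinge 0.0758 xmax 0.0663 zmax 0.1236 2778
top lid angle 0.797 z@hinge 0.0781 xmax -0.0038 zmax 0.1499 1555
side lid angle 0.795 z@hinge 0.0782 xmax 0.0004 zmax 0.1533 1825
```

```bash
python3 - <<'E'
from h import *
i=bot.camera_info("side")
p=bot.get_obs()["eef_pos"]
for z in (0,.03,.05):
    q=p+[0,0,z]
    uv=cv2.projectPoints(q[None],cv2.Rodrigues(np.array(i["R"]))[0],np.array(i["t"]),np.array(i["camera_matrix"]),np.array(i["D"]))[0].ravel()
    print(z,uv,(uv-[270,70])*3)
im,d=bot.camera("side");np.save("side2.npy",d)
cv2.imwrite("pics/side2.png",cv2.resize(im[90:190,320:420,::-1],None,fx=6,fy=6))
im,d=bot.camera("top");np.save("top2.npy",d)
E
python3 lid.py 2; python3 st.py
```

```text
0 [365.30949349 160.24591974] [285.92848048 270.73775923]
0.03 [366.01852377 147.97005559] [288.05557132 233.91016678]
0.05 [366.50677345 139.48493528] [289.52032035 208.45480585]
top lid angle 0.326 z@hinge 0.0764 xmax 0.0696 zmax 0.1256 4099
side lid angle 0.323 z@hinge 0.0758 xmax 0.0662 zmax 0.1237 2765
2.4667 [ 0.5586 -0.2045  0.0738] jaw yaw -4.9 q [-3.510e-01  5.050e-01  6.600e-02  1.135e+00 -1.000e-03  1.306e+00] F [0.8 0.2 1.4] T [ 0.   -0.08 -0.01] 0.00012814811987009662
```

View pics/side2.png

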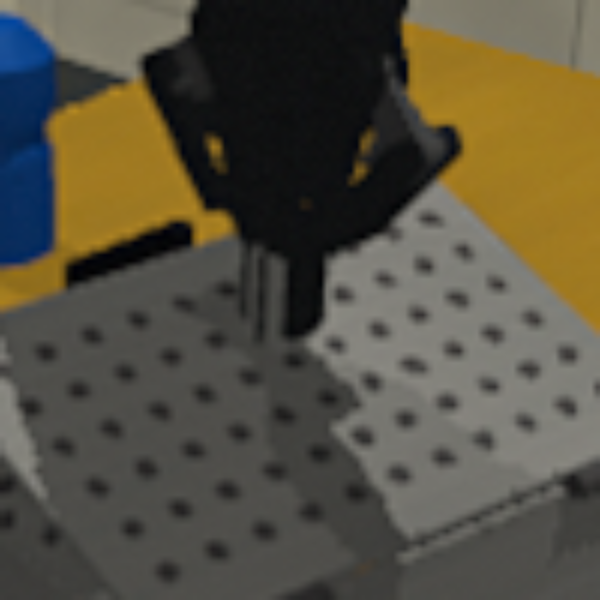

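The tip should project to (285,271) in the side1 crop, but it visibly ends at about (295,228). That means it is either through the lid or not where it is reported. I'll back off and check where the tip really is.

Emit:
step_arm --series '[{"x": 0, "y": 0, "z": 2, "twist": 0, "jaw": 0}, {"x": 0, "y": 0, "z": 4, "twist": 0, "jaw": 0}, {"x": 0, "y": 0, "z": 6, "twist": 0, "jaw": 0}, {"x": 0, "y": 0, "z": 8, "twist": 0, "jaw": 0}, {"x": 0, "y": 0, "z": 8, "twist": 0, "jaw": 0}]'

```text
clock: 2.88
eef_pos: [0.561, -0.2055, 0.1584]
tool_rot: [0.03, 0.705, -0.031, 0.708]
ft_force: [0.8, 0.1, 0.1]
grip_width: 0.0002
```

```bash
python3 - <<'E'
from h import *
i=bot.camera_info("side")
p=bot.get_obs()["eef_pos"]
im,d=bot.camera("side");np.save("side3.npy",d);im=im.copy()
for z in (0,.03):
    uv=cv2.projectPoints((p+[0,0,z])[None],cv2.Rodrigues(np.array(i["R"]))[0],np.array(i["t"]),np.array(i["camera_matrix"]),np.array(i["D"]))[0].ravel()
    print(z,uv); im[int(round(uv[1])),int(round(uv[0]))]=[255,0,0]
cv2.imwrite("pics/side3.png",cv2.resize(im[60:220,280:450,::-1],None,fx=3.5,fy=3.5,interpolation=cv2.INTER_NEAREST))
im,d=bot.camera("top");np.save("top3.npy",d)
E
python3 lid.py 3; python3 st.py
```

```text
0 [366.7466142  123.73472984]
0.03 [367.52213498 109.85563493]
top lid angle 0.326 z@hinge 0.0764 xmax 0.0696 zmax 0.1256 3920
side lid angle 0.322 z@hinge 0.0759 xmax 0.0667 zmax 0.1235 2956
2.9833 [ 0.5591 -0.2047  0.1545] jaw yaw -4.9 q [-3.510e-01  4.510e-01  1.980e-01  1.318e+00 -1.000e-03  1.306e+00] F [-0.2  0.5 -1. ] T [-0.05  0.04  0.01] -0.0001963645453396674
```

View pics/side3.png

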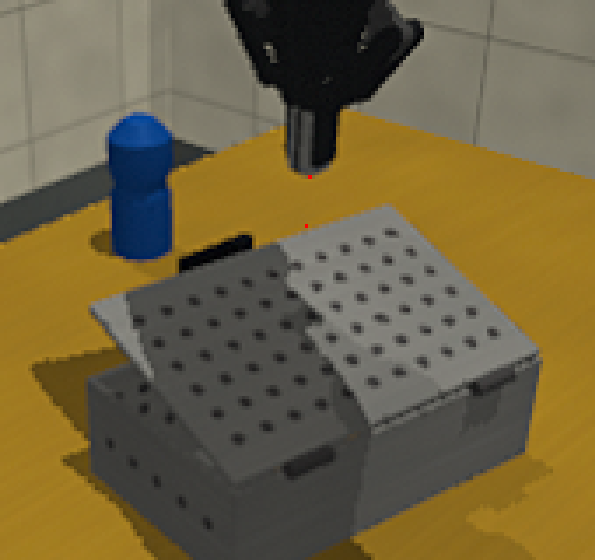

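The reported TCP (lower red dot, crop 306,226) lies well below the visible fingertip at (309,172). I'll measure that offset in 3D from the side depth.

```bash
python3 - <<'E'
from h import *
P=cloud("side",np.load("side3.npy"))
for v in range(92,114):
    row=P[v,355:385]; s=row[(np.hypot(row[:,0]-.56,row[:,1]+.205)<.06)&(row[:,2]>.13)]
    if len(s): print(v,len(s),s.min(0).round(4),s.max(0).round(4),s.mean(0).round(4))
# start image: fingers
P0=cloud("side",np.load("side0.npy"))
for v in range(60,105,3):
    row=P0[v,585:640]; k=(np.hypot(row[:,0]-.22,row[:,1]+.448)<.1)
    s=row[k]
    if len(s): print("start",v,len(s),s.min(0).round(3),s.max(0).round(3))
E
```

```text
92 16 [ 0.5457 -0.2089  0.2229] [ 0.5759 -0.1921  0.2307] [ 0.5551 -0.1976  0.2286]
93 16 [ 0.5457 -0.2094  0.2219] [ 0.574  -0.1928  0.229 ] [ 0.5551 -0.1978  0.2266]
94 16 [ 0.5461 -0.2121  0.2201] [ 0.5736 -0.1922  0.2264] [ 0.5554 -0.1983  0.2244]
95 15 [ 0.5465 -0.2074  0.2183] [ 0.573  -0.193   0.2246] [ 0.5557 -0.1973  0.2226]
96 15 [ 0.5459 -0.2068  0.2149] [ 0.5753 -0.1922  0.2228] [ 0.5554 -0.1971  0.2208]
97 15 [ 0.5456 -0.2066  0.2134] [ 0.5744 -0.1927  0.2209] [ 0.5554 -0.1972  0.2188]
98 15 [ 0.5454 -0.209   0.2118] [ 0.5737 -0.1918  0.2194] [ 0.5552 -0.1971  0.2168]
99 15 [ 0.5465 -0.2087  0.21  ] [ 0.5731 -0.1936  0.2168] [ 0.5556 -0.1979  0.2145]
100 15 [ 0.5446 -0.2059  0.2085] [ 0.5722 -0.1926  0.2155] [ 0.5551 -0.1973  0.2128]
101 15 [ 0.5458 -0.2083  0.2055] [ 0.5736 -0.193   0.2133] [ 0.5554 -0.1979  0.2105]
102 15 [ 0.5458 -0.2088  0.2039] [ 0.5728 -0.1932  0.2113] [ 0.5551 -0.1977  0.2086]
103 15 [ 0.5454 -0.2077  0.2024] [ 0.5718 -0.1921  0.2085] [ 0.5552 -0.1981  0.2064]
104 15 [ 0.5472 -0.2111  0.1994] [ 0.5731 -0.1928  0.2064] [ 0.5553 -0.1983  0.2043]
105
[... 674 characters left out ...]
309]
start 69 32 [ 0.191 -0.492  0.27 ] [ 0.25  -0.378  0.304]
start 72 32 [ 0.189 -0.492  0.265] [ 0.249 -0.377  0.3  ]
start 75 30 [ 0.188 -0.492  0.258] [ 0.251 -0.375  0.297]
start 78 32 [ 0.188 -0.492  0.253] [ 0.249 -0.378  0.292]
start 81 32 [ 0.189 -0.494  0.247] [ 0.249 -0.395  0.283]
start 84 27 [ 0.19  -0.494  0.243] [ 0.244 -0.394  0.276]
start 87 15 [ 0.189 -0.401  0.267] [ 0.209 -0.395  0.272]
start 90 16 [ 0.188 -0.407  0.261] [ 0.209 -0.395  0.267]
start 93 18 [ 0.187 -0.407  0.255] [ 0.21  -0.395  0.262]
start 96 17 [ 0.188 -0.408  0.251] [ 0.209 -0.395  0.257]
start 99 16 [ 0.188 -0.408  0.245] [ 0.209 -0.396  0.251]
start 102 8 [ 0.19  -0.408  0.242] [ 0.199 -0.404  0.245]
```

The closed fingertips are really about 35 mm above the reported TCP, while x and y agree. The partial shutting fits this too. I'll continue pressing with that correction and let the force confirm it.

Emit:
step_arm --series '[{"x": 0, "y": 0, "z": -3, "twist": 0, "jaw": 0}, {"x": 0, "y": 0, "z": -6, "twist": 0, "jaw": 0}, {"x": 0, "y": 0, "z": -7.5, "twist": 0, "jaw": 0}, {"x": 0, "y": 0, "z": -8.5, "twist": 0, "jaw": 0}, {"x": 0, "y": 0, "z": -9.5, "twist": 0, "jaw": 0}, {"x": 0, "y": 0, "z": -10.3, "twist": 0, "jaw": 0}, {"x": 0, "y": 0, "z": -10.7, "twist": 0, "jaw": 0}, {"x": 0, "y": 0, "z": -10.9, "twist": 0, "jaw": 0}]'

```text
clock: 3.65
eef_pos: [0.5594, -0.2047, 0.0453]
tool_rot: [0.03, 0.707, -0.03, 0.706]
ft_force: [0.5, 0.5, 1.5]
grip_width: 0.0001
```

```bash
python3 st.py
```

```text
3.65 [ 0.5594 -0.2047  0.0453] jaw yaw -4.89 q [-3.510e-01  5.300e-01  2.700e-02  1.069e+00 -1.000e-03  1.306e+00] F [0.5 0.5 1.5] T [ 0.15 -0.08  0.07] 9.580845778869853e-05
```

Emit:
step_arm --series '[{"x": 0, "y": 0, "z": -0.2, "twist": 0, "jaw": 0}, {"x": 0, "y": 0, "z": -0.3, "twist": 0, "jaw": 0}, {"x": 0, "y": 0, "z": -0.4, "twist": 0, "jaw": 0}]'

```text
clock: 3.9
eef_pos: [0.5596, -0.2048, 0.0418]
tool_rot: [0.03, 0.707, -0.03, 0.706]
ft_force: [-0.0, 0.8, 1.3]
grip_width: 0.0002
```

Emit:
step_arm --series '[{"x": 0, "y": 0, "z": -0.1, "twist": 0, "jaw": 0}, {"x": 0, "y": 0, "z": -0.2, "twist": 0, "jaw": 0}, {"x": 0, "y": 0, "z": -0.2, "twist": 0, "jaw": 0}]'

```text
clock: 4.15
eef_pos: [0.5597, -0.2048, 0.0415]
tool_rot: [0.03, 0.706, -0.03, 0.707]
ft_force: [-3.3, 2.0, 8.0]
grip_width: -0.0001
```

```bash
python3 - <<'E'
from h import *
for n in("top","side"):
    im,d=bot.camera(n);np.save(n+"4.npy",d)
    a=im[100:260,330:540] if n=="top" else im[70:260,270:480]
    cv2.imwrite(f"pics/{n}4.png",cv2.resize(a[:,:,::-1],None,fx=3,fy=3))
E
python3 lid.py 4;python3 st.py
```

```text
top lid angle 0.001 z@hinge 0.0769 xmax 0.0777 zmax 0.08 3518
side lid angle -0.001 z@hinge 0.0759 xmax 0.0741 zmax 0.0779 2016
4.25 [ 0.5597 -0.2048  0.0415] jaw yaw -4.89 q [-0.351  0.533  0.021  1.058 -0.     1.306] F [-2.8  2.8  7.7] T [ 0.36  0.6  -0.02] 0.0002589665473760702
```

View pics/side4.png

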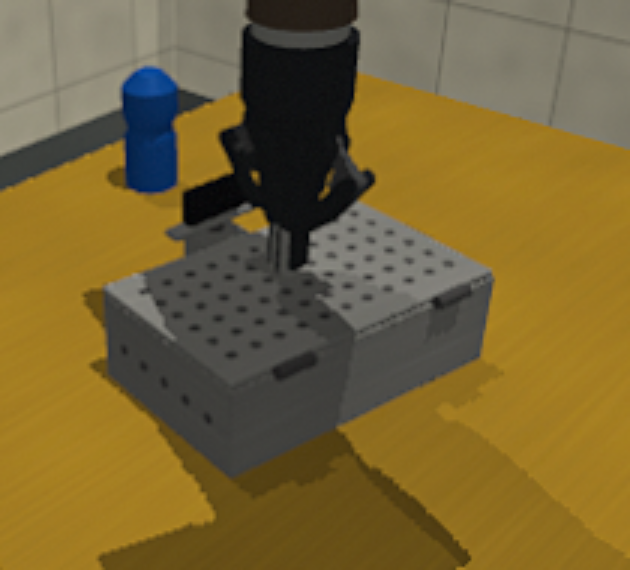

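The lid is shut: both views give 0.00 rad at about 8 N, and the true tip is 34.5 mm above the reported TCP. Now I'll rise, open the jaws and remeasure the ridge from both views.

Emit:
step_arm --series '[{"x": 0, "y": 0, "z": 3, "twist": 0, "jaw": 0}, {"x": 0, "y": 0, "z": 6, "twist": 0, "jaw": 2}, {"x": 0, "y": 0, "z": 9, "twist": 0, "jaw": 4.5}, {"x": 0, "y": 0, "z": 9.5, "twist": 0, "jaw": 4.5}]'

```text
clock: 4.58
eef_pos: [0.5628, -0.2063, 0.1426]
tool_rot: [0.029, 0.703, -0.032, 0.71]
ft_force: [1.2, 0.9, 1.0]
grip_width: 0.0356
```

```bash
python3 - <<'E'
from h import *
for n in("top","side"):
    im,d=bot.camera(n);np.save(n+"5.npy",d);np.save(n+"5im.npy",im)
    P=cloud(n,d);g=im.max(2)
    m=(g<60)&(np.hypot(P[...,0]-.643,P[...,1]+.2215)<.04)&(P[...,2]>.09)&(P[...,2]<.12)
    q=P[m];t=q[q[:,2]>.109]
    print(n,m.sum(),"z",np.percentile(q[:,2],[2,50,98]).round(4),"top",len(t),cv2.minAreaRect(t[:,:2].astype(np.float32)) if len(t)>4 else 0)
    t2=q[:,:2];u,s,v=np.linalg.svd(t2-t2.mean(0),full_matrices=False);print(" axis deg",np.degrees(np.arctan2(v[0,1],v[0,0])),"mid along",t2.mean(0), np.ptp((t2-t2.mean(0))@v[0]))
    a=im[100:260,330:540] if n=="top" else im[70:260,270:480]
    cv2.imwrite(f"pics/{n}5.png",cv2.resize(a[:,:,::-1],None,fx=3,fy=3))
E
python3 lid.py 5;python3 st.py
```

```text
top 184 z [0.0915 0.1131 0.1171] top 114 ((0.6447360515594482, -0.21436411142349243), (0.04158930853009224, 0.009471442550420761), 83.29246520996094)
 axis deg -97.69687675813269 mid along [ 0.64325796 -0.21327001] 0.04540139591454162
side 230 z [0.0905 0.1033 0.1145] top 71 ((0.641167938709259, -0.2196633219718933), (0.05703812092542648, 0.011272725649178028), 81.45811462402344)
 axis deg 83.1815796660349 mid along [ 0.63972329 -0.21600491] 0.05764842114193301
top lid angle 0.002 z@hinge 0.0768 xmax 0.0774 zmax 0.0801 3557
side lid angle -0.0 z@hinge 0.0759 xmax 0.0759 zmax 0.0777 2151
4.6833 [ 0.5613 -0.2056  0.1389] jaw yaw -4.91 q [-3.510e-01  4.580e-01  1.660e-01  1.273e+00 -1.000e-03  1.306e+00] F [ 0.5 -0.1 -0.8] T [-0.02  0.02  0.01] 0.044499574231546976
```

View pics/side5.png

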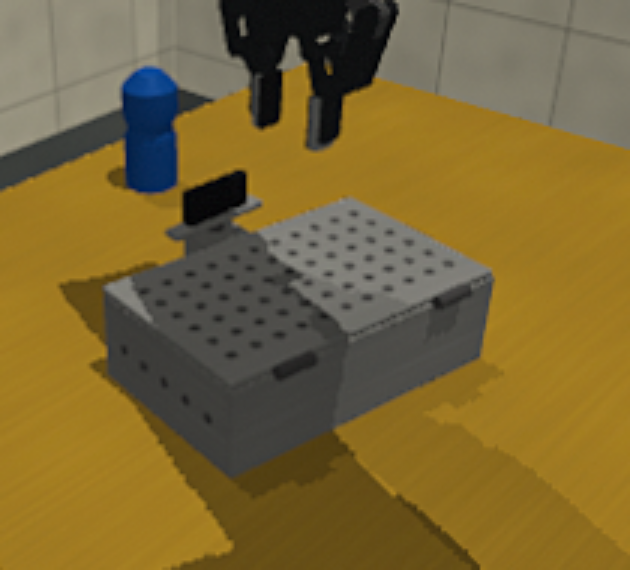

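View pics/top5.png

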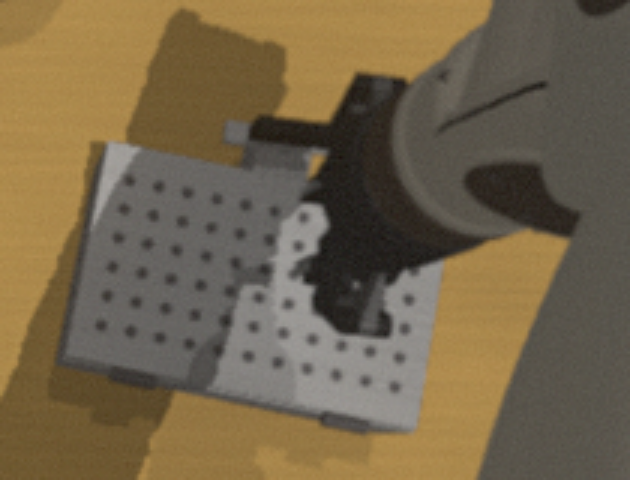

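Both views agree: pivot at about (0.6425, -0.2208), ridge top at about z 0.114, axis at about 84°. The lid is still shut. Now moving over the ridge and down.

Emit:
step_arm --series '[{"x": 2.5, "y": -0.5, "z": 0, "twist": 0, "jaw": 4.5}, {"x": 5.5, "y": -1, "z": 0, "twist": 0, "jaw": 4.5}, {"x": 8.1, "y": -1.5, "z": 0, "twist": 0, "jaw": 4.5}, {"x": 8.1, "y": -1.5, "z": -2, "twist": 0, "jaw": 4.5}, {"x": 8.1, "y": -1.5, "z": -4, "twist": 0, "jaw": 4.5}, {"x": 8.1, "y": -1.5, "z": -6, "twist": 0, "jaw": 4.5}, {"x": 8.1, "y": -1.5, "z": -7.5, "twist": 0, "jaw": 4.5}, {"x": 8.1, "y": -1.5, "z": -8.2, "twist": 0, "jaw": 4.5}, {"x": 8.1, "y": -1.5, "z": -8.2, "twist": 0, "jaw": 4.5}]'

```text
clock: 5.43
eef_pos: [0.6394, -0.2198, 0.0526]
tool_rot: [0.03, 0.707, -0.03, 0.706]
ft_force: [-0.0, 1.4, -0.0]
grip_width: 0.0451
```

```bash
python3 - <<'E'
from h import *
for n in("top","side"):
    im,d=bot.camera(n)
    a=im[100:260,330:540] if n=="top" else im[90:180,300:400]
    cv2.imwrite(f"pics/{n}6.png",cv2.resize(a[:,:,::-1],None,fx=3 if n=="top" else 6,fy=3 if n=="top" else 6))
E
python3 st.py
```

```text
5.5333 [ 0.6419 -0.2206  0.0564] jaw yaw -4.91 q [-3.310e-01  6.730e-01  3.130e-01  1.206e+00 -1.000e-03  1.326e+00] F [ 0.6 -0.1  0.5] T [-0.01  0.03 -0.  ] 0.045232385226823824
```

View pics/side6.png

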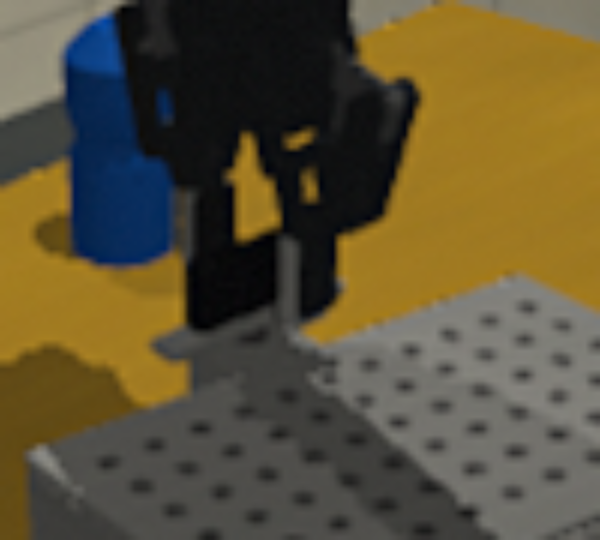

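The fingers straddle the ridge and clear the bar and lid. Closing.

Emit:
step_arm --series '[{"x": 0, "y": 0, "z": 0, "twist": 0, "jaw": 2.5}, {"x": 0, "y": 0, "z": 0, "twist": 0, "jaw": 1.5}, {"x": 0, "y": 0, "z": 0, "twist": 0, "jaw": 1.0}, {"x": 0, "y": 0, "z": 0, "twist": 0, "jaw": 1.0}, {"x": 0, "y": 0, "z": 0, "twist": 0, "jaw": 1.0}, {"x": 0, "y": 0, "z": 0, "twist": 0, "jaw": 1.0}]'

```text
clock: 6.03
eef_pos: [0.6448, -0.2211, 0.0582]
tool_rot: [0.029, 0.703, -0.031, 0.71]
ft_force: [4.5, -0.3, -0.5]
grip_width: 0.011
```

```bash
python3 st.py
```

```text
6.0333 [ 0.6448 -0.2211  0.0582] jaw yaw -4.9 q [-0.33   0.672  0.316  1.203 -0.     1.326] F [ 4.5 -0.3 -0.5] T [-0.11 -0.78 -0.05] 0.010982677614681023
```

Emit:
step_arm --series '[{"x": 0, "y": 0, "z": 0, "twist": 6, "jaw": 1.0}, {"x": 0, "y": 0, "z": 0, "twist": 12, "jaw": 1.0}, {"x": 0, "y": 0, "z": 0, "twist": 18, "jaw": 1.0}, {"x": 0, "y": 0, "z": 0, "twist": 24, "jaw": 1.0}, {"x": 0, "y": 0, "z": 0, "twist": 30, "jaw": 1.0}, {"x": 0, "y": 0, "z": 0, "twist": 30, "jaw": 1.0}]'

```text
clock: 6.53
eef_pos: [0.6447, -0.2209, 0.0582]
tool_rot: [-0.155, 0.686, 0.154, 0.694]
ft_force: [0.9, 0.6, -2.5]
grip_width: 0.0106
```

```bash
python3 st.py
```

```text
6.5333 [ 0.6447 -0.2209  0.0582] jaw yaw 25.22 q [-0.333  0.673  0.318  1.206  0.005  0.798] F [ 0.9  0.6 -2.5] T [-0.06  0.12  0.08] 0.010550666689543731
```

Low forces. I'll carry on to a jaw yaw of 78.9°, which is 53.7° more.

Emit:
step_arm --series '[{"x": 0, "y": 0, "z": 0, "twist": 6, "jaw": 1.0}, {"x": 0, "y": 0, "z": 0, "twist": 12, "jaw": 1.0}, {"x": 0, "y": 0, "z": 0, "twist": 18, "jaw": 1.0}, {"x": 0, "y": 0, "z": 0, "twist": 24, "jaw": 1.0}, {"x": 0, "y": 0, "z": 0, "twist": 30, "jaw": 1.0}, {"x": 0, "y": 0, "z": 0, "twist": 36, "jaw": 1.0}, {"x": 0, "y": 0, "z": 0, "twist": 42, "jaw": 1.0}, {"x": 0, "y": 0, "z": 0, "twist": 48, "jaw": 1.0}, {"x": 0, "y": 0, "z": 0, "twist": 53.7, "jaw": 1.0}, {"x": 0, "y": 0, "z": 0, "twist": 53.7, "jaw": 1.0}]'

```text
clock: 7.37
eef_pos: [0.6443, -0.221, 0.0583]
tool_rot: [-0.447, 0.543, 0.451, 0.549]
ft_force: [-1.3, 0.8, -2.1]
grip_width: 0.0115
```

```bash
python3 - <<'E'
from h import *
for n in("top","side"):
    im,d=bot.camera(n)
    a=im[100:260,330:540] if n=="top" else im[90:180,300:400]
    cv2.imwrite(f"pics/{n}7.png",cv2.resize(a[:,:,::-1],None,fx=3 if n=="top" else 6,fy=3 if n=="top" else 6))
E
python3 st.py
```

```text
7.4667 [ 0.6443 -0.221   0.0582] jaw yaw 78.69 q [-0.335  0.68   0.331  1.221  0.01  -0.138] F [-0.6  0.6 -2.8] T [-0.29  0.23  0.04] 0.010966014116343119
```

View pics/side7.png

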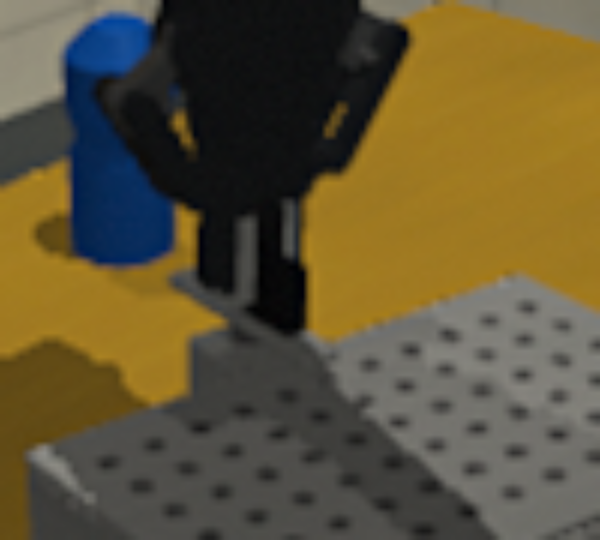

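Emit:
step_arm --series '[{"x": 0, "y": 0, "z": 0, "twist": 0, "jaw": 2}, {"x": 0, "y": 0, "z": 0, "twist": 0, "jaw": 3}, {"x": 0, "y": 0, "z": 0, "twist": 0, "jaw": 4}, {"x": 0, "y": 0, "z": 0, "twist": 0, "jaw": 4}, {"x": 0, "y": 0, "z": 3, "twist": 0, "jaw": 4}, {"x": 0, "y": 0, "z": 6, "twist": 0, "jaw": 4}, {"x": 0, "y": 0, "z": 9, "twist": 0, "jaw": 4}, {"x": -2, "y": -4, "z": 12, "twist": 0, "jaw": 4}, {"x": -4, "y": -8, "z": 14, "twist": 0, "jaw": 4}, {"x": -6, "y": -12, "z": 14, "twist": 0, "jaw": 4}]'

```text
clock: 8.3
eef_pos: [0.5957, -0.3229, 0.2005]
tool_rot: [-0.45, 0.542, 0.448, 0.551]
ft_force: [1.4, -1.8, 0.0]
grip_width: 0.0401
```

Emit:
step_arm --series '[{"x": -2, "y": -4, "z": 0, "twist": 0, "jaw": 4}, {"x": -5, "y": -7, "z": 0, "twist": 0, "jaw": 4}, {"x": -8, "y": -10, "z": 0, "twist": 0, "jaw": 4}, {"x": -11, "y": -12, "z": 0, "twist": 0, "jaw": 4}, {"x": -14, "y": -14, "z": 0, "twist": 0, "jaw": 4}, {"x": -14, "y": -14, "z": 0, "twist": 0, "jaw": 4}]'

```text
clock: 8.8
eef_pos: [0.4496, -0.4675, 0.2012]
tool_rot: [-0.448, 0.545, 0.445, 0.552]
ft_force: [0.6, 0.6, -0.1]
grip_width: 0.04
```

```bash
python3 - <<'E'
from h import *
for n in("top","side"):
    im,d=bot.camera(n);np.save(n+"8.npy",d)
    P=cloud(n,d);g=im.max(2)
    m=(g<60)&(np.hypot(P[...,0]-.643,P[...,1]+.2215)<.045)&(P[...,2]>.09)&(P[...,2]<.12)
    q=P[m];t=q[q[:,2]>.109]
    rr=cv2.minAreaRect(t[:,:2].astype(np.float32)); c=t[:,:2]-t[:,:2].mean(0);v=np.linalg.svd(c,full_matrices=False)[2][0]
    print(n,m.sum(),len(t),rr,"axis",np.degrees(np.arctan2(v[1],v[0])))
    h=cv2.cvtColor(im,cv2.COLOR_RGB2HSV)
    b=(h[...,1]<60)&(np.hypot(P[...,0]-.643,P[...,1]+.2215)<.05)&(abs(P[...,2]-.085)<.004)
    print(" bar",b.sum(),cv2.minAreaRect(P[b][:,:2].astype(np.float32)) if b.sum()>5 else 0)
    a=im[100:260,330:540] if n=="top" else im[70:260,270:480]
    cv2.imwrite(f"pics/{n}8.png",cv2.resize(a[:,:,::-1],None,fx=3,fy=3))
E
python3 lid.py 8; python3 st.py
```

```text
top 215 146 ((0.644116222858429, -0.22065183520317078), (0.01085527054965496, 0.05594711750745773), 78.9776840209961) axis 169.80648312008998
 bar 137 ((0.644826352596283, -0.22301647067070007), (0.016118183732032776, 0.0897015929222107), 78.68579864501953)
side 197 59 ((0.6423521637916565, -0.21941938996315002), (0.010807798244059086, 0.05615527927875519), 80.34029388427734) axis 169.70997671696657
 bar 96 ((0.6418259739875793, -0.21706345677375793), (0.014430727809667587, 0.08489695191383362), 84.57674407958984)
top lid angle 0.001 z@hinge 0.0768 xmax 0.0781 zmax 0.0803 4865
side lid angle -0.001 z@hinge 0.0759 xmax 0.0757 zmax 0.0778 2150
8.9 [ 0.4543 -0.4642  0.2011] jaw yaw 78.62 q [-0.803  0.547  0.472  1.491  0.013 -0.604] F [0.3 0.9 0.4] T [ 0.    0.05 -0.03] 0.04006663496607083
```

View pics/top8.png

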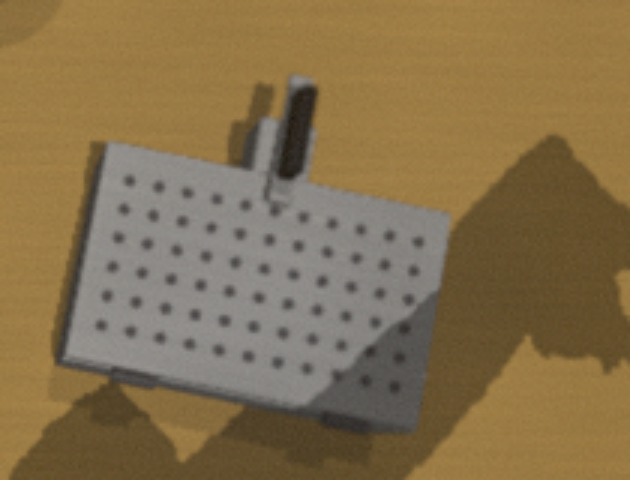

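View pics/side8.png

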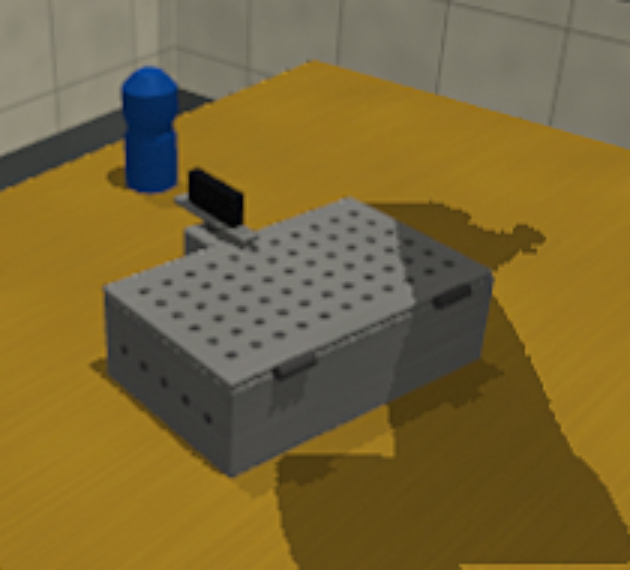

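The pictures show the lid flat, with the bar crossing its front edge at about (280,190) in the top crop. Next: box yaw checked against the shut lid's outline, and whether the narrow box has moved.

```bash
python3 - <<'E'
from h import *
P=cloud("top",np.load("top8.npy"))
m=(abs(P[...,2]-.0775)<.005)&(abs(P[...,0]-.54)<.16)&(abs(P[...,1]+.2)<.17)
m=cv2.morphologyEx(m.astype(np.uint8),cv2.MORPH_OPEN,np.ones((9,9)))>0
print(cv2.minAreaRect(P[m][:,:2].astype(np.float32)))
for n in("top","side"):
    a=np.load(n+"0.npy");b=np.load(n+"8.npy");s=(slice(125,245),slice(165,275)) if n=="top" else (slice(180,350),slice(130,285))
    print(n,"narrow depth diff >8mm px",(abs(a[s]-b[s])>.008).sum())
E
```

```text
((0.5438010096549988, -0.20348438620567322), (0.24023683369159698, 0.16041268408298492), 79.06362915039062)
top narrow depth diff >8mm px 100
side narrow depth diff >8mm px 310
```

```bash
python3 - <<'E'
import numpy as np
for n in("top","side"):
    s=(slice(125,245),slice(165,275)) if n=="top" else (slice(180,350),slice(130,285))
    for x,y in((1,2),(4,5),(5,8),(0,8)):
        a,b=np.load(f"{n}{x}.npy")[s],np.load(f"{n}{y}.npy")[s];print(n,x,y,(abs(a-b)>.008).sum(),np.median(a-b))
from workcell import bot
bot.job_done()
E
```

```text
top 1 2 119 -1.2934208e-05
top 4 5 125 -4.6491623e-06
top 5 8 116 -2.3841858e-05
top 0 8 100 2.0563602e-06
side 1 2 292 -6.854534e-07
side 4 5 314 9.983778e-07
side 5 8 303 -9.62615e-06
side 0 8 310 -1.6510487e-05
the job is handed in; nothing more can be done
```

I pressed the wide box's lid fully shut with the closed fingers, then gripped its turnbutton ridge and turned it about +84° until the bar lay square across the front edge of the lid. I then let go, moved clear and handed the job in at about 8.9 s.

**Last checks**
- **Lid:** its angle was 0.001 rad from the top view and -0.001 rad from the side view.
- **Turnbutton:** square across the lid is 169.1°. The top view put the bar at 168.7° and the ridge at 169–170°. The side view agreed on the ridge (about 170°). Its fit to the bar, which was partly hidden, read 174.6°, and I discounted that.
- **Narrow box:** its depth images before and after differ only by the noise seen between any two pictures, so it was not moved.
- **Forces:** every reading stayed below about 10 N.

**What disagreed:** the visible fingertips sat about 35 mm higher than the reported TCP, so my first press left the lid about 0.32 rad open. I measured the offset with the side camera, corrected for it and pressed again; the lid contact then confirmed it (34.5 mm).

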